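# Line up the bathroom canisters by height

## Task

Line up the four coloured canisters on the row of four brown coasters in order of height: the tallest on the coaster next to the green cup, then step by step down to the shortest at the far end. Stand each one upright and centred on its coaster, setting it down rather than dropping it and without tipping any over, and leave the green cup and the white jar where they are.

Things in the scene. Friction and masses are not known exactly. Their poses are not given: they have to be found in the camera images.
- canister_grey: loose closed round canister, dark charcoal-grey, its lid the same colour; plain upright cylinder, 52 mm diameter, 130 mm tall, at most 0.4 kg; origin at the centre of its underside, z up its axis. Starts standing on the table top (z = 0).
- canister_blue: loose closed round canister, deep blue, its lid the same colour; plain upright cylinder, 52 mm diameter, 105 mm tall, at most 0.4 kg; origin at the centre of its underside, z up its axis. Starts standing on the table top (z = 0).
- canister_yellow: loose closed round canister, mustard-yellow, its lid the same colour; plain upright cylinder, 52 mm diameter, 80 mm tall, at most 0.4 kg; origin at the centre of its underside, z up its axis. Starts standing on the table top (z = 0).
- canister_red: loose closed round canister, brick-red, its lid the same colour; plain upright cylinder, 52 mm diameter, 55 mm tall, at most 0.4 kg; origin at the centre of its underside, z up its axis. Starts standing on the table top (z = 0).
- coaster_1: fixed dark-brown flat round coaster, 70 mm diameter, 5 mm thick, at the robot's left (+y) end of the row; lies on the 6 mm thick pale bamboo runner, so its flat top is 11 mm above the table. The four coasters stand in a straight row about 105 mm apart. Origin at the centre of its underside, z up.
- coaster_2: fixed dark-brown flat round coaster, 70 mm diameter, 5 mm thick, second from the left; lies on the 6 mm thick pale bamboo runner, so its flat top is 11 mm above the table. The four coasters stand in a straight row about 105 mm apart. Origin at the centre of its underside, z up.
- coaster_3: fixed dark-brown flat round coaster, 70 mm diameter, 5 mm thick, third from the left; lies on the 6 mm thick pale bamboo runner, so its flat top is 11 mm above the table. The four coasters stand in a straight row about 105 mm apart. Origin at the centre of its underside, z up.
- coaster_4: fixed dark-brown flat round coaster, 70 mm diameter, 5 mm thick, at the robot's right (-y) end of the row; lies on the 6 mm thick pale bamboo runner, so its flat top is 11 mm above the table. The four coasters stand in a straight row about 105 mm apart. Origin at the centre of its underside, z up.
- cup: loose open green ceramic cup, 76 mm across the rim, 85 mm tall, standing on the runner about 107 mm beyond one end coaster (either end; a steel soap dish with a bar of soap, 100 x 80 mm and 26 mm high, stands the same way beyond the other end). Not to be moved. Origin at the centre of its underside.
- white_jar: loose closed white plastic screw jar, 64 mm diameter, 44 mm tall, standing on the table among the canisters. Not to be moved. Origin at the centre of its underside.

How it is judged (in metres and radians):
At the end, for the whole second after the job is handed in: Counting from the coaster next to the green cup, the grey (130 mm), blue (105 mm), yellow (80 mm) and red (55 mm) canister each stand upright (within 0.08 rad) on their coaster, axis within 12 mm of its centre, underside at the height of the coaster's top, released and at rest (((horizontal distance between cup and coaster_1 below 0.16 m and horizontal distance between canister_grey and coaster_1 below 0.012 m and horizontal distance between canister_blue and coaster_2 below 0.012 m and horizontal distance between canister_yellow and coaster_3 below 0.012 m and horizontal distance between canister_red and coaster_4 below 0.012 m) or (horizontal distance between cup and coaster_4 below 0.16 m and horizontal distance between canister_grey and coaster_4 below 0.012 m and horizontal distance between canister_blue and coaster_3 below 0.012 m and horizontal distance between canister_yellow and coaster_2 below 0.012 m and horizontal distance between canister_red and coaster_1 below 0.012 m)) and height (world z) of canister_grey between 0.007 and 0.016 m and angle between each of canister_grey, canister_blue, canister_yellow, canister_red's own z axis and vertical below 0.08 rad and linear speed of each of canister_grey, canister_blue, canister_yellow, canister_red below 0.02 m/s and angular speed of each of canister_grey, canister_blue, canister_yellow, canister_red below 0.1 rad/s and height (world z) of canister_blue between 0.007 and 0.016 m and height (world z) of canister_yellow between 0.007 and 0.016 m and height (world z) of canister_red between 0.007 and 0.016 m); the robot touches nothing.
It fails at once if a canister is tipped over (angle between any of canister_grey, canister_blue, canister_yellow, canister_red's own z axis and vertical above 0.6 rad).
It fails at once if a canister is dropped: out of the fingers with its underside more than 24 mm above the coaster tops ((height (world z) of canister_grey above 0.035 m and contact force between the fingers and canister_grey below 0.01 N) or (height (world z) of canister_blue above 0.035 m and contact force between the fingers and canister_blue below 0.01 N) or (height (world z) of canister_yellow above 0.035 m and contact force between the fingers and canister_yellow below 0.01 N) or (height (world z) of canister_red above 0.035 m and contact force between the fingers and canister_red below 0.01 N)).
It fails at once if the green cup or the white jar is shifted by more than 20 mm (distance of any of cup, white_jar from where it was at the start of the episode above 0.02 m).
It also fails if it takes over 99 s, if anything falls off the work surface, if the arm or the gripper's body presses on something with over 40 N, if the wrist force passes 120 N, or if a joint passes its speed limit or range.

## Robot

A 6-joint arm with a two-finger parallel gripper is mounted at the origin on the work surface. World frame = base frame: x ahead of the robot, y to its left, z up, the work surface at z = 0. Lengths are in mm, angles in rad, forces in N, time in s.
With the tool pointing down it reaches from about 300 to 775 mm from the base axis. Payload 14.6 kg.
Tool frame: the origin (TCP) lies midway between the tips of the shut fingers; the grasp point (between the pads) lies behind it (manip.grip_depth is the z of the grasp point in the tool frame, in mm); z points along the fingers, y is the line along which they close (so a half turn about z gives the same grasp; the last joint's range is limited). The gripper opens to 94 mm and grips with 3 to 60 N. Pads are 16 mm wide; open, the fingers measure 119 mm over their backs; the gripper's body (75 mm by 177 mm) begins 78 mm behind the grasp point.
Start: joints at [1.216, 0.3, 1.521, -0, 1.321, -0.067], TCP at [156.111, 527.369, 205.446] pointing down, gripper open.
Joint ranges: [-3.03, 3.03], [-0.79, 2.21], [0.23, 2.52], [-1.04, 4.18], [0, 3.07], [-2.55, 2.55]. Speed limits (rad/s): [2.22, 2.22, 2.57, 3.14, 3.14, 3.14].

## Interface

Orientations are given as [roll, pitch, yaw] about the fixed x, y, z axes, in that order (R = Rz(yaw) Ry(pitch) Rx(roll)).
In Python, from cell import manip gives the robot as it stands.
- The arm moves only by the shell command python3 -m creep 'ROWS' [OPENING] [FORCE]. ROWS is a JSON list of rows, 1 to 5 of them, each of 6 numbers: dx, dy, dz in a scale on which 1.0 is 200 mm, then a rotation vector rx, ry, rz in parts of the range, where 1.0 means 120 degrees; each row is the pose to reach, as a shift and turn from the pose commanded when the command began, along the tool's axes at that moment; what a row does not reach only later rows make up. A row lasts 1/10 s, in which the tool goes at most 50 mm and 0.15 rad, less where a joint would pass 70% of its speed; a pose out of reach is approached as far as the arm can. OPENING is the finger opening in mm, set as the command begins (- or left out keeps the last). The fingers move at their own pace and stop on an object; FORCE is the grip in N (left out, the last holds). Time passes only in rows, so rows that do not move let the fingers close. It prints the time, the measured TCP pose, the force, the opening and the grip force at its end. Shift and turn numbers lie between -1 and 1, and a call with a number outside is refused. Input that does not fit is refused with a message, and nothing moves.
- manip.read_state(): the state, without advancing time (a new reading comes with each control period).
- manip.camera(name): name is "scene" or "top"; returns (picture, depth): 480x640x3 uint8, red, green, blue; 480x640 float32, mm along the optical axis (not along the pixel's ray), 0 where there is no reading.
- manip.camera_info(name): a dict with "K" (3x3 intrinsics, pixels), "dist" ([k1, k2, p1, p2, k3] as OpenCV has them; the pictures are not rectified), "rvec" (rotation vector, rad) and "tvec" (3), from world to camera coordinates, as OpenCV has them. Camera axes: x right, y down, z forward; pixel columns grow to the right and rows downward; lengths in mm; the calibration is good to about 2 mm. A picture is of the moment at which its call begins. camera_info takes no time and is no camera call.
- manip.sign_off(): hands the job in; it is judged then, once.
The state is a dict: "clock": time; "joints": joint angles; "qd": joint speeds; "effort": joint torques, N m; "eef_pos": TCP position; "eef_rot": TCP orientation; "wrist_force": force on the tool from outside, world axes, zero at the start; "moment": the same for the moment, N m; "finger_gap": finger opening in mm; "finger_force": force on a finger pad.
Only numpy, scipy, OpenCV 4.12 (cv2) and the standard library are available. Lean on these libraries where they do the work, as an engineer would, in place of code of your own. Each camera call takes 0.05 s, during which the arm holds its last target. There are 200 camera calls.

## Working session

There is one attempt and no reset: what is moved stays moved. The work goes in short steps, Python scripts to look and compute and a shell command to move; the robot and the scene stay as the last step left them, time stands still between calls to the robot, and variables do not carry over. Pictures are saved under pics/ and viewed, at most 14 in all, crops included, and the job is handed in when it is done.

```bash
ls; mkdir -p pics; python3 - <<'E'
from cell import manip
import cv2, numpy as np
for n in("scene","top"):
    p,d=manip.camera(n); cv2.imwrite(f"pics/{n}0.png",p[:,:,::-1]); np.savez(f"{n}0.npz",p=p,d=d)
    i=manip.camera_info(n); R=cv2.Rodrigues(np.array(i["rvec"],float))[0]; print(n,-R.T@np.array(i["tvec"]).ravel(), i["dist"])
print(manip.read_state(), manip.grip_depth)
E
```

```text
pics
scene [ 855.56997121 -291.40261015  679.49639501] [0.03376358 0.         0.         0.         0.        ]
top [ 476.673414     31.14405964 1051.49048349] [0.0050257 0.        0.        0.        0.       ]
{'clock': 0.1, 'joints': array([ 1.21637664e+00,  3.00390525e-01,  1.52150961e+00, -7.98737904e-06,
        1.32073537e+00, -6.66074436e-02]), 'qd': array([ 0.0001696 , -0.00277524, -0.0022865 ,  0.00034148, -0.0013379 ,
        0.00028242]), 'effort': array([ 1.38727777e-03, -5.32639861e+01, -3.53289199e+01,  7.09779072e-02,
        2.33946828e-02, -6.85015198e-05]), 'eef_pos': array([156.04507701, 527.14736488, 204.96077222]), 'eef_rot': array([-3.14055160e+00, -6.16907098e-05,  2.85378236e+00]), 'wrist_force': array([ 1.26185347, -0.54701   ,  0.67110917]), 'moment': array([ 0.0119449 , -0.00393098,  0.00202368]), 'finger_force': 0.0, 'finger_gap': 93.87839760564917} -18.8
```

View pics/top0.png

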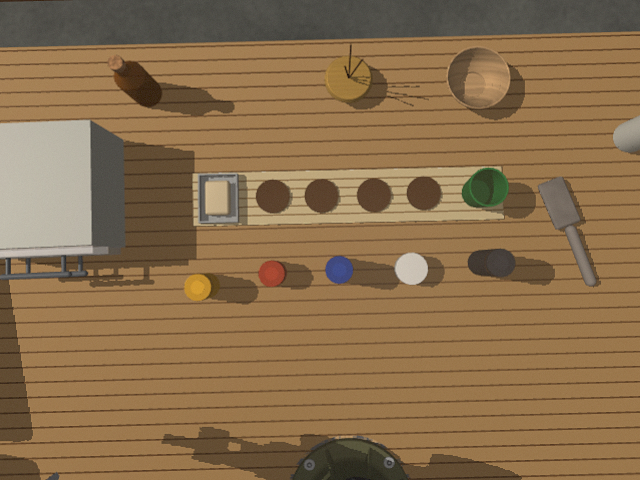

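View pics/scene0.png

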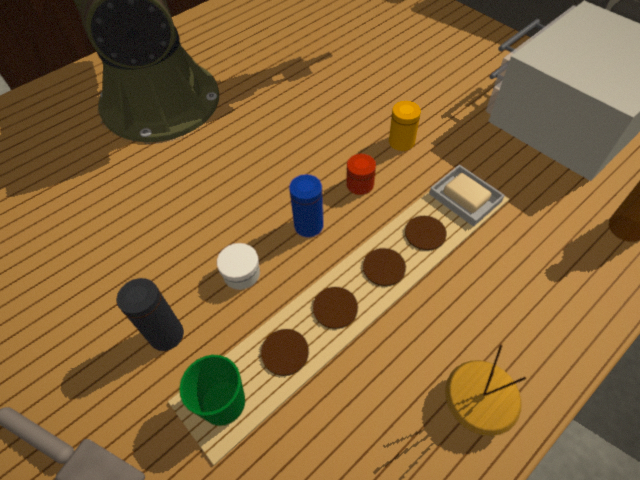

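The top view shows, from left to right: soap dish (218,198), coasters at (273,196), (321,196), (374,195) and (424,193), then the green cup (487,188). The cup is therefore next to coaster_4. Below them are yellow (198,287), red (272,273), blue (340,269), white jar (411,268) and grey (500,263). The scene view agrees. A large box stands at the far left.

```bash
cat > h.py <<'E'
import cv2, numpy as np
from cell import manip
def cam(n):
    i=manip.camera_info(n); R=cv2.Rodrigues(np.array(i["rvec"],float))[0]; t=np.array(i["tvec"],float).ravel()
    return np.array(i["K"],float),np.array(i["dist"],float),R,t
def rays(n,uv):
    K,D,R,t=cam(n); q=cv2.undistortPoints(np.array(uv,float).reshape(-1,1,2),K,D)[:,0]
    return -R.T@t, np.c_[q,np.ones(len(q))]@R          # centre, directions per unit depth
def plane(n,uv,z):
    c,d=rays(n,uv); return (c+d*((z-c[2])/d[:,2])[:,None])[:,:2]
def cloud(n,d):
    v,u=np.mgrid[:480,:640]; c,r=rays(n,np.c_[u.ravel(),v.ravel()])
    return (c+r*d.reshape(-1,1)).reshape(480,640,3)
def masks(p):
    h,s,v=cv2.split(cv2.cvtColor(p,cv2.COLOR_RGB2HSV)); h=h.astype(int)
    return dict(yellow=(h>17)&(h<28)&(s>215)&(v>90), red=((h<6)|(h>174))&(s>170)&(v>60), blue=(h>105)&(h<130)&(s>150),
      green=(h>50)&(h<85)&(s>120), white=(s<40)&(v>170), grey=(s<90)&(v<75), brown=(h<14)&(s>100)&(v<90))
H=dict(yellow=80,red=55,blue=105,grey=130,white=44,green=85)
def look(n,p,d,extra=0):
    P=cloud(n,d); m=masks(p); out={}
    for k,z in H.items():
        a=(m[k]&(abs(P[:,:,2]-z)<12+extra)&(P[:,:,0]>200)&(P[:,:,0]<700)&(abs(P[:,:,1])<450)).astype(np.uint8)
        cs=cv2.findContours(a,0,1)[0]
        if not cs: continue
        c=max(cs,key=cv2.contourArea); q=plane(n,c[:,0],z).astype(np.float32)
        (x,y),r=cv2.minEnclosingCircle(q); o=(x,y,2*r,float(np.median(P[:,:,2][a>0]))); out[k]=np.round(o,1)
    a=(m['brown']&(abs(P[:,:,2]-11)<10)&(P[:,:,0]>300)&(P[:,:,0]<620)).astype(np.uint8)
    for c in cv2.findContours(a,0,1)[0]:
        if cv2.contourArea(c)>300:
            q=plane(n,c[:,0],11).astype(np.float32); (x,y),r=cv2.minEnclosingCircle(q); e=cv2.fitEllipse(q)
            out[f'coaster{y:.0f}']=np.round((x,y,2*r,*e[0],*e[1]),1)
    return out,P
E
python3 - <<'E'
from h import *
for n in("top","scene"):
    z=np.load(n+"0.npz"); o,P=look(n,z['p'],z['d']); print(n)
    for k,v in o.items(): print(k,v)
    if n=="top":
        b=P[(P[:,:,1]>380)&(P[:,:,2]>40)&(P[:,:,2]<600)]; print("box",b.min(0),b.max(0))
E
```

```text
top
red [463.2 149.1   8.   56.5]
grey [ 469.2 -278.9   53.5  130.9]
white [ 461.5 -133.3   63.2   45. ]
green [ 607.4 -311.2   15.7   89.8]
box [144.8194646  380.01796232  40.00438671] [869.79203897 671.98878406 235.00917993]
scene
yellow [439.3 275.9  63.4  80.9]
red [459.1 114.1  14.8  49.6]
blue [466.3   7.9  58.6 105.4]
grey [ 471.8 -280.8   57.6  130.5]
white [ 459.5 -133.    59.7   44.5]
green [ 611.3 -279.1   80.4   88.9]
coaster-169 [ 611.6 -169.5   66.2  602.6 -169.5   40.1   66.9]
coaster-67 [611.5 -67.3  67.6 600.3 -68.4  39.1  64. ]
coaster39 [611.6  39.3  68.2 602.3  40.8  39.8  67.3]
coaster140 [613.2 140.   67.6 604.  140.   37.3  66.5]
```

```bash
python3 - <<'E'
from h import *
for n,pts in(("top",[(198,287),(272,273),(340,269),(273,196),(374,195),(487,188),(300,196),(300,300)]),("scene",[(285,352),(335,300),(405,110),(361,165),(361,180),(306,185)])):
    z=np.load(n+"0.npz"); hsv=cv2.cvtColor(z['p'],cv2.COLOR_RGB2HSV); P=cloud(n,z['d'])
    for u,v in pts: print(n,u,v,hsv[v,u],P[v,u].round())
    if n=="top":
        for z0 in(40,100,200):
            b=P[(P[:,:,1]>320)&(P[:,:,2]>z0)&(P[:,:,2]<600)&(P[:,:,0]>380)&(P[:,:,0]<720)]; print("box",z0,b.min(0).round(),b.max(0).round())
E
```

```text
top 198 287 [ 20 193 209] [437. 279.  80.]
top 272 273 [  6 179 170] [459. 140.  55.]
top 340 269 [114 137 136] [464.   9. 108.]
top 273 196 [ 13 125  90] [616. 140.  13.]
top 374 195 [ 16 136  90] [613. -67.  13.]
top 487 188 [50 97 79] [ 622. -301.    9.]
top 300 196 [ 19  96 170] [615.  85.   6.]
top 300 300 [ 16 140 118] [402.  90.   1.]
box 40 [461. 448.  40.] [720. 672. 156.]
box 100 [461. 448. 100.] [720. 637. 156.]Traceback (most recent call last):
  File "<stdin>", line 7, in <module>
    return umr_minimum(a, axis, None, out, keepdims, initial, where)
ValueError: zero-size array to reduction operation minimum which has no identity
```

```bash
sed -i 's/yellow=.*v>90)/yellow=(h>15)\&(h<30)\&(s>160)\&(v>60)/; s/red=((h<6)|(h>174))&(s>170)/red=((h<11)|(h>170))\&(s>140)/; s/(h<130)&(s>150)/(h<130)\&(s>90)/; s/(h>50)&(h<85)&(s>120)/(h>44)\&(h<85)\&(s>70)/; s/brown=.*)/brown=(h<20)\&(s>60)\&(v<108))/' h.py; sed -i 's/-11)<10)/-11)<5)/' h.py
python3 - <<'E'
from h import *
for n in("top","scene"):
    z=np.load(n+"0.npz"); o,P=look(n,z['p'],z['d']); print(n)
    for k,v in o.items(): print(k,v)
E
```

```text
top
yellow [436.2 277.4  54.6  81.2]
red [458.4 140.9  52.4  56.3]
blue [463.4  11.   49.9 106.4]
grey [ 469.2 -278.9   53.5  130.9]
white [ 461.5 -133.3   63.2   45. ]
green [ 612.7 -277.9   79.2   89.7]
coaster139 [615.5 139.4  72.2 603.6 140.2  38.2  74.5]
coaster40 [612.7  39.7  70.4 602.7  40.3  40.6  72.5]
coaster-68 [612.9 -67.5  70.3 602.1 -66.9  42.2  72.9]
coaster-170 [ 613.1 -170.4   70.4  603.2 -170.1   40.4   72.8]
scene
yellow [438.3 274.4  65.2  80.8]
red [459.6 137.5  64.4  56.2]
blue [466.8   8.1  60.8 105.3]
grey [ 471.8 -280.8   57.6  130.5]
white [ 459.5 -133.    59.7   44.5]
green [ 611.2 -278.3   80.9   89.1]
coaster-171 [ 611.4 -170.8   70.6  602.4 -170.3   42.7   72.8]
coaster-69 [612.5 -68.8  73.  601.7 -67.7  44.6  73.3]
coaster39 [611.7  39.3  71.4 602.5  39.8  42.8  73.3]
coaster139 [612.  138.9  72.3 603.2 139.9  41.1  73.8]
```

Both cameras agree to within 3 mm and the sizes match. Mapping: yellow→c2, red→c1, blue→c3, grey→c4, gripping across x at yaw π/2. I'll start with yellow.

The manual's scale: shifts go in shares of 200 mm and turns go in shares of 120 degrees. Converting my numbers, -195 mm / 200 = -0.975, -155 mm / 200 = -0.775, 0.7 rad / 2.0944 = 0.3342.

```bash
cat > go.py <<'E'
# usage: go.py x y z -> remaining shift in tool axes and turn to yaw pi/2, tool down
import sys; from h import *; from scipy.spatial.transform import Rotation as Ro
s=manip.read_state(); R=Ro.from_euler('xyz',s['eef_rot']); T=Ro.from_euler('xyz',[np.pi,0,np.pi/2])
print('shift',(R.inv().apply(np.array(sys.argv[1:4],float)-s['eef_pos'])).round(1),'turn',(R.inv()*T).as_rotvec().round(3),'t',round(s['clock'],2),'pos',s['eef_pos'].round(1),'gap',round(s['finger_gap'],1),'F',round(s['finger_force'],1),s['wrist_force'].round(1))
E
python3 -m creep '[[-0.175,-0.08,0,0,0,0.0668],[-0.375,-0.175,0,0,0,0.1337],[-0.575,-0.27,0,0,0,0.2005],[-0.775,-0.365,0,0,0,0.2674],[-0.975,-0.46,0,0,0,0.3342]]' 94 25
python3 go.py 437 276.5 180
```

```text
clock: 0.6
eef_pos: [317.9, 382.4, 205.3]
eef_rot: [-3.141, 0.0, 2.148]
wrist_force: [0.5, 0.7, 0.8]
finger_gap: 94.0
finger_force: 0.0
shift [-153.7   42.    25.3] turn [-0.     0.     0.577] t 0.6 pos [317.9 382.4 205.3] gap 94.0 F 0.0 [0.5 0.7 0.8]
```

To row units: -153 mm / 200 = -0.765, -115 mm / 200 = -0.575, 0.577 rad / 2.0944 = 0.2755.

```bash
python3 -m creep '[[-0.19,0.05,0.03,0,0,0.0668],[-0.385,0.105,0.06,0,0,0.1337],[-0.575,0.155,0.09,0,0,0.2005],[-0.765,0.21,0.125,0,0,0.2674],[-0.765,0.21,0.125,0,0,0.2755]]' >/dev/null
python3 -m creep '[[0,0,0,0,0,0],[0,0,0,0,0,0]]' >/dev/null
python3 go.py 437 276.5 150
```

```text
shift [-3.3  1.3 30.5] turn [-0.    -0.     0.008] t 1.3 pos [435.7 279.8 180.5] gap 94.1 F 0.0 [ 0.3 -0.5  0.7]
```

To row units: 149 mm / 200 = 0.745, 140 mm / 200 = 0.7, 0.008 rad / 2.0944 = 0.0038.

```bash
python3 -m creep '[[-0.015,0.005,0.2,0,0,0.0038],[-0.015,0.005,0.4,0,0,0.0038],[-0.015,0.005,0.575,0,0,0.0038],[-0.015,0.005,0.7,0,0,0.0038],[-0.015,0.005,0.745,0,0,0.0038]]' | tail -4
python3 -m creep '[[0,0,0,0,0,0]]' >/dev/null
python3 go.py 437 276.5 31.5
```

```text
eef_rot: [-3.139, 0.001, 1.572]
wrist_force: [0.7, 0.6, 0.5]
finger_gap: 94.1
finger_force: 0.0
shift [-0.2  0.4 -0.4] turn [-0.001  0.001 -0.   ] t 1.9 pos [436.6 276.7  31.1] gap 94.0 F 0.0 [-0.2 -0.2  0.5]
```

```bash
python3 - <<'E'
from h import *
n='scene'; p,d=manip.camera(n); cv2.imwrite("pics/s1.png",p[:,:,::-1]); o,P=look(n,p,d); print(o)
E
```

```text
{'yellow': array([438.5, 274.8,  64.6,  81. ]), 'red': array([459.6, 137.5,  64.3,  56.2]), 'blue': array([466.2,   7.2,  60.6, 105.3]), 'grey': array([ 471.9, -280.3,   57.5,  130.6]), 'white': array([ 460.6, -133.4,   62.2,   44.4]), 'green': array([ 611.5, -277.8,   80.4,   89.2]), 'coaster-171': array([ 611.8, -170.8,   70.6,  602.4, -170.1,   42.7,   71.9]), 'coaster-69': array([610.6, -69.2,  72.4, 601.8, -68.1,  44.6,  72.6]), 'coaster39': array([611. ,  39.4,  71.1, 602.4,  39.8,  42.6,  73. ]), 'coaster139': array([612.9, 139.5,  71.1, 603.1, 139.5,  40.9,  73.2])}
```

View pics/s1.png

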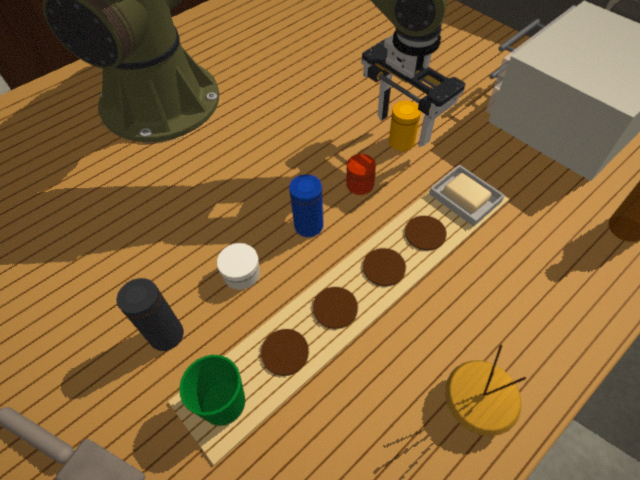

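The fingers straddle the yellow canister at (405,125), one on each side along x, with nothing touched. Next I close them and lift.

```bash
python3 -m creep '[[0,0,0,0,0,0],[0,0,0,0,0,0],[0,0,0,0,0,0],[0,0,0,0,0,0],[0,0,0,0,0,0]]' 40 25 | tail -3; python3 -m creep '[[0,0,0,0,0,0],[0,0,0,0,0,0],[0,0,0,0,0,0],[0,0,0,0,0,0],[0,0,0,0,0,0]]' | tail -3
python3 go.py 612 39.5 92
```

```text
wrist_force: [-0.4, -0.5, -1.1]
finger_gap: 57.6
finger_force: 0.0
wrist_force: [-1.8, -0.4, 3.9]
finger_gap: 51.7
finger_force: 25.0
shift [-236.4  175.2  -60.5] turn [ 0.    -0.    -0.002] t 2.95 pos [437.3 276.2  31.5] gap 51.7 F 25.0 [-1.8 -0.4  3.9]
```

To row units: -70 mm / 200 = -0.35, -58 mm / 200 = -0.29.

```bash
python3 -m creep '[[0,0,-0.04,0,0,0],[0,0,-0.11,0,0,0],[0,0,-0.2,0,0,0],[0,0,-0.29,0,0,0],[0,0,-0.35,0,0,0]]' | tail -3
python3 -m creep '[[-0.06,0.045,0,0,0,0],[-0.18,0.135,0,0,0,0],[-0.325,0.24,0,0,0,0],[-0.475,0.35,0,0,0,0],[-0.625,0.46,0,0,0,0]]' | tail -3
python3 -m creep '[[-0.15,0.11,0,0,0,0],[-0.3,0.22,0,0,0,0],[-0.43,0.32,0,0,0,0],[-0.52,0.385,0,0,0,0],[-0.555,0.415,0,0,0,0]]' | tail -2
python3 -m creep '[[0,0,0,0,0,0],[0,0,0,0,0,0]]' >/dev/null
python3 go.py 612 39.5 43
```

```text
wrist_force: [-0.2, 0.2, -1.7]
finger_gap: 51.6
finger_force: 25.0
wrist_force: [0.5, 0.6, -0.8]
finger_gap: 51.9
finger_force: 25.0
finger_gap: 52.0
finger_force: 25.0
shift [-0.8  0.8 58.1] turn [-0.001 -0.    -0.002] t 4.65 pos [611.3  40.3 101.1] gap 51.7 F 25.0 [-0.2 -0.1 -1.6]
```

```bash
python3 - <<'E'
from h import *
H['yellow']=150
for n in('top','scene'):
    p,d=manip.camera(n); cv2.imwrite(f"pics/{n}2.png",p[:,:,::-1]); o,P=look(n,p,d); print(n,o.get('yellow'))
E
```

```text
top None
scene [610.6  35.5  60.2 149.8]
```

View pics/scene2.png

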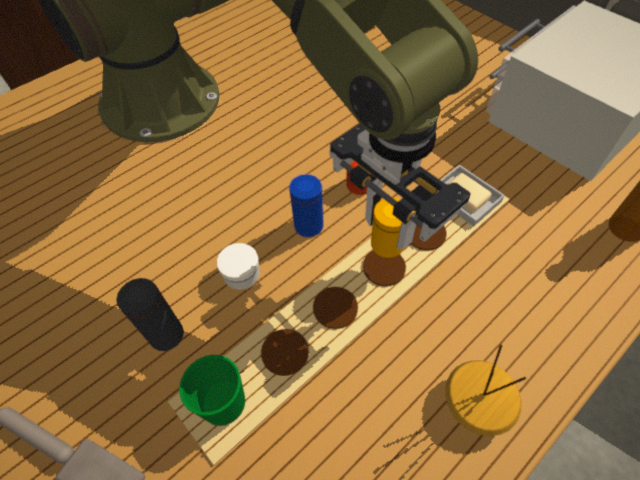

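Yellow is held upright at (388,230) above coaster 2 (385,268). I'll lower it gently.

To row units: 58 mm / 200 = 0.29, 54 mm / 200 = 0.27.

```bash
python3 -m creep '[[-0.005,0.005,0.075,0,0,0],[-0.005,0.005,0.16,0,0,0],[-0.005,0.005,0.23,0,0,0],[-0.005,0.005,0.27,0,0,0],[-0.005,0.005,0.29,0,0,0]]' | tail -3
python3 -m creep '[[0,0,0.0025,0,0,0],[0,0,0.0025,0,0,0]]' | tail -3
python3 go.py 612 39.5 42.5
```

```text
wrist_force: [-15.1, -0.5, 27.7]
finger_gap: 51.7
finger_force: 25.0
wrist_force: [-0.1, -0.1, -1.4]
finger_gap: 51.7
finger_force: 25.0
shift [ 0.6 -1.1  0.7] turn [ 0.001  0.    -0.002] t 5.45 pos [613.1  38.9  43.2] gap 51.7 F 25.0 [-0.1 -0.1 -1.4]
```

To row units: 0.8 mm / 200 = 0.004, 0.4 mm / 200 = 0.002.

```bash
python3 -m creep '[[0,0,0.002,0,0,0],[0,0,0.004,0,0,0],[0,0,0.004,0,0,0]]' | tail -3
python3 go.py 612 39.5 42.5
```

```text
wrist_force: [-0.2, -0.2, 1.0]
finger_gap: 51.8
finger_force: 25.0
shift [ 0.7 -1.  -0. ] turn [ 0.001  0.    -0.002] t 5.75 pos [613.   38.8  42.5] gap 51.8 F 25.0 [-0.2 -0.2  1. ]
```

Contact made, with the weight taken off. Open, and rise once the fingers are clear.

To row units: -107 mm / 200 = -0.535, -100 mm / 200 = -0.5.

```bash
python3 -m creep '[[0,0,0,0,0,0],[0,0,0,0,0,0],[0,0,0,0,0,0],[0,0,0,0,0,0],[0,0,0,0,0,0]]' 94 | tail -2;python3 -m creep '[[0,0,0,0,0,0],[0,0,0,0,0,0],[0,0,0,0,0,0],[0,0,0,0,0,0],[0,0,0,0,0,0]]' | tail -2
python3 -m creep '[[0,0,-0.075,0,0,0],[0,0,-0.225,0,0,0],[0,0,-0.4,0,0,0],[0,0,-0.5,0,0,0],[0,0,-0.535,0,0,0]]' | tail -3
python3 -m creep '[[0,0,0,0,0,0]]' >/dev/null
python3 go.py 458.7 139.8 100
```

```text
finger_gap: 88.1
finger_force: 0.0
finger_gap: 94.3
finger_force: 0.0
wrist_force: [0.0, 0.1, -0.4]
finger_gap: 94.1
finger_force: 0.0
shift [ 100.6 -154.7   50. ] turn [ 0.002  0.    -0.002] t 7.35 pos [613.1  38.9 150.3] gap 94.0 F 0.0 [-1.   0.3 -0.8]
```

To row units: -155 mm / 200 = -0.775, -139 mm / 200 = -0.695.

```bash
python3 -m creep '[[0.1,-0.155,0,0,0,0],[0.215,-0.33,0.05,0,0,0],[0.335,-0.515,0.125,0,0,0],[0.45,-0.695,0.21,0,0,0],[0.505,-0.775,0.25,0,0,0]]' | tail -3
python3 -m creep '[[0,0,0,0,0,0],[0,0,0,0,0,0]]' >/dev/null
python3 go.py 458.7 139.8 14
```

```text
wrist_force: [-0.5, 0.3, 0.1]
finger_gap: 93.8
finger_force: 0.0
shift [-0.2  0.6 84.9] turn [-0.001  0.    -0.001] t 8.05 pos [458.2 140.   98.9] gap 93.5 F 0.0 [ 0.   0.6 -0.2]
```

```bash
python3 - <<'E'
from h import *
n='scene'; p,d=manip.camera(n); cv2.imwrite("pics/s3.png",p[:,:,::-1]); H['yellow']=91; o,P=look(n,p,d); print(o['yellow'],o.get('red'))
E
```

```text
[615.2  38.9  59.1  91.2] [458.8 136.8  64.   56.1]
```

View pics/s3.png

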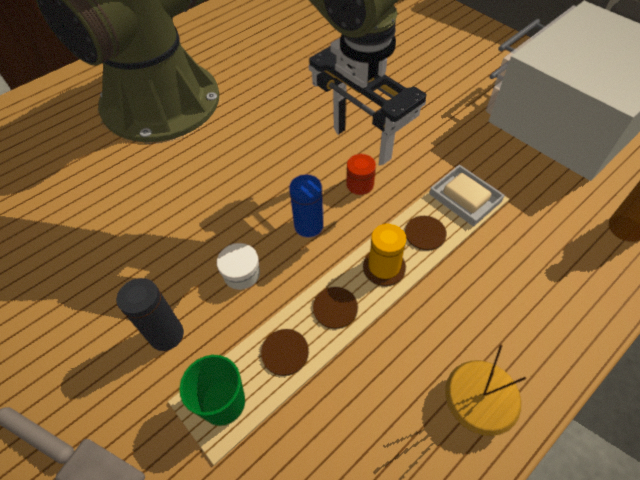

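Yellow stands upright and centred on coaster 2 at (387,255), and the gripper is above red (361,173). Next: descend, grip and lift. No need to clear the neighbours by much here, because the move is mostly along +x.

To row units: 84 mm / 200 = 0.42, 80 mm / 200 = 0.4.

```bash
python3 -m creep '[[0,0,0.1,0,0,0],[0,0,0.225,0,0,0],[0,0,0.325,0,0,0],[0,0,0.4,0,0,0],[0,0,0.42,0,0,0]]' | tail -3
python3 -m creep '[[0,0,0,0,0,0],[0,0,0,0,0,0],[0,0,0,0,0,0],[0,0,0,0,0,0],[0,0,0,0,0,0]]' 40 25 | tail -2; python3 -m creep '[[0,0,0,0,0,0],[0,0,0,0,0,0],[0,0,0,0,0,0],[0,0,0,0,0,0],[0,0,0,0,0,0]]' | tail -2
python3 go.py 612.5 139.3 25
```

```text
wrist_force: [1.0, -0.7, 0.4]
finger_gap: 93.9
finger_force: 0.0
finger_gap: 57.7
finger_force: 0.0
finger_gap: 51.9
finger_force: 25.0
shift [ -0.6 154.4  -9.6] turn [ 0.    -0.    -0.002] t 9.6 pos [458.1 140.2  15.4] gap 51.9 F 25.0 [-2.5 -0.3  5.7]
```

To row units: -50 mm / 200 = -0.25, -46 mm / 200 = -0.23.

```bash
python3 -m creep '[[0,0,-0.04,0,0,0],[0,0,-0.11,0,0,0],[0,0,-0.18,0,0,0],[0,0,-0.23,0,0,0],[0,0,-0.25,0,0,0]]' | tail -2
python3 -m creep '[[0,0.05,0,0,0,0],[0,0.125,0,0,0,0],[0,0.225,0,0,0,0],[0,0.325,0,0,0,0],[0,0.425,0,0,0,0]]' | tail -2
python3 -m creep '[[-0.0025,0.1,0,0,0,0],[-0.0025,0.2,0,0,0,0],[-0.0025,0.28,0,0,0,0],[-0.0025,0.33,0,0,0,0],[-0.0025,0.3475,0,0,0,0]]' | tail -2
python3 -m creep '[[0,0,0,0,0,0],[0,0,0,0,0,0]]' | tail -3
python3 go.py 612.5 139.3 26.4
```

```text
finger_gap: 51.7
finger_force: 25.0
finger_gap: 51.2
finger_force: 25.0
finger_gap: 51.8
finger_force: 25.0
wrist_force: [1.0, 0.5, -1.8]
finger_gap: 51.4
finger_force: 25.0
shift [-0.   0.4 38.3] turn [-0.001  0.    -0.002] t 11.3 pos [612.1 139.3  64.7] gap 51.4 F 25.0 [ 1.   0.5 -1.8]
```

To row units: 37.5 mm / 200 = 0.1875, 36 mm / 200 = 0.18.

```bash
python3 -m creep '[[0,0,0.06,0,0,0],[0,0,0.12,0,0,0],[0,0,0.16,0,0,0],[0,0,0.18,0,0,0],[0,0,0.1875,0,0,0]]' | tail -3
python3 -m creep '[[0,0,0,0,0,0],[0,0,0,0,0,0]]' | tail -3
python3 go.py 612.5 139.3 26.4
```

```text
wrist_force: [0.5, -0.0, -1.0]
finger_gap: 51.5
finger_force: 25.0
wrist_force: [0.8, -0.1, -2.1]
finger_gap: 51.5
finger_force: 25.0
shift [-0.1 -0.3  1.6] turn [ 0.001 -0.    -0.002] t 12.0 pos [612.8 139.4  28. ] gap 51.5 F 25.0 [ 0.8 -0.1 -2.1]
```

To row units: 1.6 mm / 200 = 0.008, 1 mm / 200 = 0.005.

```bash
python3 -m creep '[[0,0,0.0025,0,0,0],[0,0,0.005,0,0,0],[0,0,0.008,0,0,0],[0,0,0.008,0,0,0]]' | tail -3
python3 go.py 612.5 139.3 26.4
```

```text
wrist_force: [-2.3, 0.2, 3.0]
finger_gap: 51.9
finger_force: 25.0
shift [-0.1 -0.1  0. ] turn [ 0.    -0.    -0.002] t 12.4 pos [612.6 139.4  26.4] gap 51.9 F 25.0 [-2.3  0.2  3. ]
```

To row units: -134 mm / 200 = -0.67, -120 mm / 200 = -0.6.

```bash
python3 -m creep '[[0,0,0,0,0,0],[0,0,0,0,0,0],[0,0,0,0,0,0],[0,0,0,0,0,0],[0,0,0,0,0,0]]' 94 | tail -2;python3 -m creep '[[0,0,0,0,0,0],[0,0,0,0,0,0],[0,0,0,0,0,0],[0,0,0,0,0,0],[0,0,0,0,0,0]]' | tail -2
python3 -m creep '[[0,0,-0.075,0,0,0],[0,0,-0.225,0,0,0],[0,0,-0.425,0,0,0],[0,0,-0.6,0,0,0],[0,0,-0.67,0,0,0]]' | tail -3
python3 -m creep '[[0,0,0,0,0,0]]' >/dev/null
python3 go.py 465 9.8 160
```

```text
finger_gap: 88.2
finger_force: 0.0
finger_gap: 94.3
finger_force: 0.0
wrist_force: [-0.3, 0.4, -0.2]
finger_gap: 94.1
finger_force: 0.0
shift [-130.  -148.     1.9] turn [ 0.004 -0.001 -0.002] t 14.0 pos [613.3 139.5 162.5] gap 94.3 F 0.0 [0.1 0.4 0.1]
```

To row units: -148 mm / 200 = -0.74, -131 mm / 200 = -0.655.

```bash
python3 -m creep '[[-0.1,-0.115,0,0,0,0],[-0.26,-0.295,0,0,0,0],[-0.425,-0.485,0,0,0,0],[-0.575,-0.655,0,0,0,0],[-0.65,-0.74,0.01,0,0,0]]' | tail -2
python3 -m creep '[[0,0,0,0,0,0],[0,0,0,0,0,0]]' >/dev/null
python3 go.py 465 9.8 46; python3 - <<'E'
from h import *
H['yellow']=91;H['red']=66
for n in('scene','top'):
    p,d=manip.camera(n); o,P=look(n,p,d); print([(k,o.get(k)) for k in('yellow','red','blue')])
    cv2.imwrite(f"pics/{n}4.png",p[:,:,::-1])
E
```

```text
finger_gap: 93.7
finger_force: 0.0
shift [1.000e-01 1.000e+00 1.113e+02] turn [-0.001 -0.    -0.003] t 14.7 pos [464.1   9.7 157.3] gap 93.9 F 0.0 [-0.2 -0.1  0.4]
[('yellow', array([615.5,  39.4,  58.6,  91.3])), ('red', array([613.9, 137. ,  62.3,  66.5])), ('blue', array([466.5,   7.5,  60.9, 105.2]))]
[('yellow', array([612.6,  42.8,  52.7,  92.3])), ('red', array([612.1, 140.1,  53. ,  67.5])), ('blue', None)]
```

View pics/scene4.png

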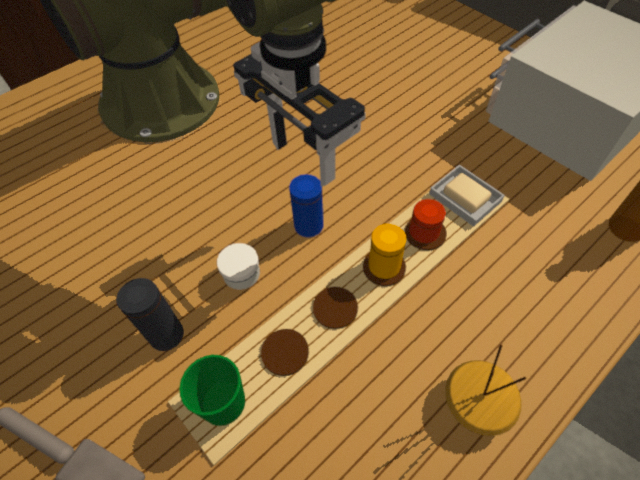

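Red (428,222) and yellow (387,253) stand centred on coasters 1 and 2, and the gripper is above blue (307,205). I'll descend and grip blue.

To row units: 111 mm / 200 = 0.555, 105 mm / 200 = 0.525.

```bash
python3 -m creep '[[0,0.005,0.1,0,0,0],[0,0.005,0.25,0,0,0],[0,0.005,0.425,0,0,0],[0,0.005,0.525,0,0,0],[0,0.005,0.555,0,0,0]]' | tail -3
python3 -m creep '[[0,0,0,0,0,0],[0,0,0,0,0,0],[0,0,0,0,0,0],[0,0,0,0,0,0],[0,0,0,0,0,0]]' 40 25 | tail -2; python3 -m creep '[[0,0,0,0,0,0],[0,0,0,0,0,0],[0,0,0,0,0,0],[0,0,0,0,0,0],[0,0,0,0,0,0]]' | tail -2
python3 go.py 612.5 -68 57
```

```text
wrist_force: [0.8, 0.4, -0.3]
finger_gap: 94.3
finger_force: 0.0
finger_gap: 57.3
finger_force: 1.1
finger_gap: 51.6
finger_force: 25.0
shift [-77.3 147.4  -9.7] turn [-0.     0.    -0.002] t 16.3 pos [465.2   9.6  47.3] gap 51.6 F 25.0 [-3.7  0.7  6.6]
```

To row units: -50 mm / 200 = -0.25, -46 mm / 200 = -0.23.

```bash
python3 -m creep '[[0,0,-0.04,0,0,0],[0,0,-0.11,0,0,0],[0,0,-0.18,0,0,0],[0,0,-0.23,0,0,0],[0,0,-0.25,0,0,0]]' | tail -2
python3 -m creep '[[-0.025,0.05,0,0,0,0],[-0.065,0.125,0,0,0,0],[-0.115,0.215,0,0,0,0],[-0.165,0.31,0,0,0,0],[-0.215,0.405,0,0,0,0]]' | tail -2
python3 -m creep '[[-0.05,0.095,0,0,0,0],[-0.1,0.19,0,0,0,0],[-0.14,0.265,0,0,0,0],[-0.165,0.31,0,0,0,0],[-0.1725,0.33,0,0,0,0]]' | tail -2
python3 -m creep '[[0,0,0,0,0,0],[0,0,0,0,0,0]]' | tail -3
python3 go.py 612.5 -68 58.3
```

```text
finger_gap: 51.8
finger_force: 25.0
finger_gap: 51.8
finger_force: 25.0
finger_gap: 52.0
finger_force: 25.0
wrist_force: [0.3, -0.3, -3.0]
finger_gap: 51.9
finger_force: 25.0
shift [-0.   0.8 38.3] turn [-0.001 -0.    -0.002] t 18.0 pos [611.8 -68.   96.6] gap 51.9 F 25.0 [ 0.3 -0.3 -3. ]
```

To row units: 37 mm / 200 = 0.185, 36 mm / 200 = 0.18.

```bash
python3 -m creep '[[0,0,0.06,0,0,0],[0,0,0.12,0,0,0],[0,0,0.16,0,0,0],[0,0,0.18,0,0,0],[0,0,0.185,0,0,0]]' | tail -3
python3 -m creep '[[0,0,0,0,0,0],[0,0,0.0025,0,0,0],[0,0,0.005,0,0,0],[0,0,0.0075,0,0,0],[0,0,0.0075,0,0,0]]' | tail -3
python3 go.py 612.5 -68 58.3
```

```text
wrist_force: [0.3, 0.7, -3.2]
finger_gap: 51.9
finger_force: 25.0
wrist_force: [0.6, -0.9, -3.1]
finger_gap: 51.7
finger_force: 25.0
shift [0.1 0.4 0.3] turn [ 0.     0.    -0.002] t 19.0 pos [612.1 -68.1  58.6] gap 51.7 F 25.0 [ 0.6 -0.9 -3.1]
```

To row units: 0.8 mm / 200 = 0.004, 0.5 mm / 200 = 0.0025.

```bash
python3 -m creep '[[0,0,0.0025,0,0,0],[0,0,0.004,0,0,0],[0,0,0.004,0,0,0]]' | tail -3
python3 go.py 612.5 -68 58.3
```

```text
wrist_force: [-3.5, 1.2, 5.1]
finger_gap: 52.0
finger_force: 25.0
shift [0.2 0.3 0.1] turn [ 0.     0.    -0.002] t 19.3 pos [612.2 -68.2  58.4] gap 52.0 F 25.0 [-3.5  1.2  5.1]
```

Contact. Release, then rise to clear grey (130 mm).

To row units: -127 mm / 200 = -0.635, -115 mm / 200 = -0.575.

```bash
python3 -m creep '[[0,0,0,0,0,0],[0,0,0,0,0,0],[0,0,0,0,0,0],[0,0,0,0,0,0],[0,0,0,0,0,0]]' 94 | tail -2;python3 -m creep '[[0,0,0,0,0,0],[0,0,0,0,0,0],[0,0,0,0,0,0],[0,0,0,0,0,0],[0,0,0,0,0,0]]' | tail -2
python3 -m creep '[[0,0,-0.075,0,0,0],[0,0,-0.225,0,0,0],[0,0,-0.425,0,0,0],[0,0,-0.575,0,0,0],[0,0,-0.635,0,0,0]]' | tail -3
python3 -m creep '[[0,0,0,0,0,0]]' >/dev/null
python3 go.py 470.3 -279.6 185
```

```text
finger_gap: 88.2
finger_force: 0.0
finger_gap: 93.8
finger_force: 0.0
wrist_force: [0.8, 0.2, 0.3]
finger_gap: 94.0
finger_force: 0.0
shift [-211.7 -141.9    1.4] turn [ 0.003  0.001 -0.002] t 20.9 pos [612.6 -68.2 186.7] gap 94.2 F 0.0 [ 0.1 -0.1  0.1]
```

To row units: -185 mm / 200 = -0.925, -145 mm / 200 = -0.725.

```bash
python3 -m creep '[[-0.125,-0.085,0,0,0,0],[-0.325,-0.215,0,0,0,0],[-0.525,-0.35,0,0,0,0],[-0.725,-0.485,0,0,0,0],[-0.925,-0.62,0,0,0,0]]' | tail -2
python3 -m creep '[[-0.1,-0.07,0,0,0,0],[-0.13,-0.09,0,0,0,0],[-0.13,-0.09,0,0,0,0],[-0.13,-0.09,0,0,0,0]]' >/dev/null
python3 go.py 470.3 -279.6 66; python3 - <<'E'
from h import *
H['yellow']=91;H['red']=66;H['blue']=116
for n in('scene','top'):
    p,d=manip.camera(n); o,P=look(n,p,d); print([(k,o.get(k)) for k in('yellow','red','blue','grey','white','green')])
    cv2.imwrite(f"pics/{n}5.png",p[:,:,::-1])
E
```

```text
finger_gap: 94.0
finger_force: 0.0
shift [ -1.8   0.3 118.1] turn [-0.001 -0.001 -0.001] t 21.8 pos [ 470.1 -277.9  184.1] gap 93.5 F 0.0 [ 0.   0.2 -0.2]
[('yellow', array([616. ,  39. ,  59.7,  91.1])), ('red', array([614.6, 137.7,  61.8,  66.5])), ('blue', array([615. , -69.2,  57.3, 116.3])), ('grey', array([ 471.6, -281.3,   56.9,  130.2])), ('white', array([ 460.4, -133.5,   61.7,   44.5])), ('green', array([ 611.4, -277.8,   80.3,   89.2]))]
[('yellow', array([612.4,  42.4,  52.9,  92.4])), ('red', array([612. , 140.1,  53.1,  67.4])), ('blue', array([612.8, -66.3,  50.7, 117.3])), ('grey', array([ 468. , -278.8,   54.5,  131. ])), ('white', array([ 461.2, -133. ,   63.6,   44.9])), ('green', array([ 612.8, -278.1,   78.7,   89.7]))]
```

View pics/scene5.png

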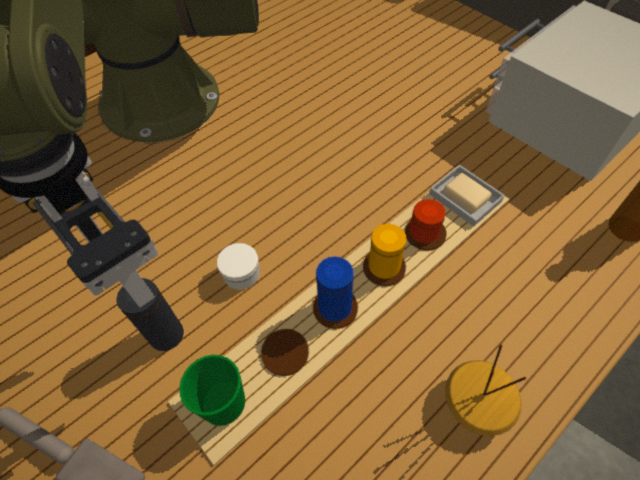

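Blue is centred on coaster 3 (335,290), and cup and jar have not moved. The gripper is above grey (140,300). Descend and grip.

To row units: 118 mm / 200 = 0.59, 100 mm / 200 = 0.5.

```bash
python3 -m creep '[[-0.01,0,0.075,0,0,0],[-0.01,0,0.2,0,0,0],[-0.01,0,0.35,0,0,0],[-0.01,0,0.5,0,0,0],[-0.01,0,0.59,0,0,0]]' | tail -3
python3 -m creep '[[0,0,0,0,0,0],[0,0,0,0,0,0],[0,0,0,0,0,0],[0,0,0,0,0,0],[0,0,0,0,0,0]]' 40 30 | tail -2; python3 -m creep '[[0,0,0,0,0,0],[0,0,0,0,0,0],[0,0,0,0,0,0],[0,0,0,0,0,0],[0,0,0,0,0,0]]' | tail -2
python3 go.py 612.3 -170.6 77
```

```text
wrist_force: [-0.4, -0.3, -0.2]
finger_gap: 93.7
finger_force: 0.0
finger_gap: 57.6
finger_force: 0.0
finger_gap: 51.3
finger_force: 30.0
shift [110.7 142.4  -9.7] turn [ 0.     0.    -0.002] t 23.4 pos [ 469.7 -281.    67.3] gap 51.3 F 30.0 [-2.6  0.9  5.5]
```

```bash
python3 -m creep '[[0,0,-0.05,0,0,0],[0,0,-0.15,0,0,0],[0,0,-0.275,0,0,0],[0,0,-0.41,0,0,0],[0,0,-0.5,0,0,0]]' | tail -2
python3 -m creep '[[0.035,0.045,-0.01,0,0,0],[0.09,0.115,-0.015,0,0,0],[0.165,0.215,-0.015,0,0,0],[0.24,0.315,-0.015,0,0,0],[0.315,0.41,-0.015,0,0,0]]' | tail -2
python3 -m creep '[[0.075,0.1,0,0,0,0],[0.145,0.185,0,0,0,0],[0.195,0.255,0,0,0,0],[0.225,0.29,0,0,0,0],[0.235,0.3,0,0,0,0]]' | tail -2
python3 -m creep '[[0,0,0,0,0,0],[0,0,0,0,0,0]]' | tail -3
python3 go.py 612.3 -171.5 78.3
```

```text
finger_gap: 51.4
finger_force: 30.0
finger_gap: 51.7
finger_force: 30.0
finger_gap: 51.4
finger_force: 30.0
wrist_force: [-0.0, 0.4, -3.6]
finger_gap: 51.5
finger_force: 30.0
shift [ 0.   0.9 91.3] turn [-0.     0.    -0.003] t 25.1 pos [ 611.5 -171.5  169.6] gap 51.5 F 30.0 [-0.   0.4 -3.6]
```

```bash
python3 -m creep '[[0,0,0.06,0,0,0],[0,0,0.16,0,0,0],[0,0,0.27,0,0,0],[0,0,0.36,0,0,0],[0,0,0.41,0,0,0]]' | tail -3
python3 -m creep '[[0,0,0.015,0,0,0],[0,0,0.03,0,0,0],[0,0,0.0375,0,0,0],[0,0,0.0375,0,0,0],[0,0,0.0375,0,0,0]]' | tail -3
python3 go.py 612.3 -171.5 78.3
```

```text
wrist_force: [0.8, 0.7, -3.8]
finger_gap: 51.5
finger_force: 30.0
wrist_force: [0.1, -0.3, -4.0]
finger_gap: 51.7
finger_force: 30.0
shift [-0.3  0.2  2.5] turn [ 0.001  0.    -0.002] t 26.1 pos [ 612.1 -171.2   80.8] gap 51.7 F 30.0 [ 0.1 -0.3 -4. ]
```

To row units: 2.4 mm / 200 = 0.012, 1.6 mm / 200 = 0.008.

```bash
python3 -m creep '[[0,0,0.004,0,0,0],[0,0,0.008,0,0,0],[0,0,0.012,0,0,0],[0,0,0.012,0,0,0]]' | tail -3
python3 go.py 612.3 -171.5 78.3
```

```text
wrist_force: [-2.0, 0.2, 2.8]
finger_gap: 51.9
finger_force: 30.0
shift [-0.3  0.3  0. ] turn [ 0.     0.    -0.002] t 26.5 pos [ 612.  -171.2   78.3] gap 51.9 F 30.0 [-2.   0.2  2.8]
```

To row units: -200 mm / 200 = -1, -165 mm / 200 = -0.825.

```bash
python3 -m creep '[[0,0,0,0,0,0],[0,0,0,0,0,0],[0,0,0,0,0,0],[0,0,0,0,0,0],[0,0,0,0,0,0]]' 94 | tail -2;python3 -m creep '[[0,0,0,0,0,0],[0,0,0,0,0,0],[0,0,0,0,0,0],[0,0,0,0,0,0],[0,0,0,0,0,0]]' | tail -2
python3 -m creep '[[0,0,-0.075,0,0,0],[0,0,-0.225,0,0,0],[0,0,-0.4,0,0,0],[0,0,-0.525,0,0,0],[0,0,-0.575,0,0,0]]' | tail -3
python3 -m creep '[[0,-0.15,0,0,0,0],[0,-0.375,0,0,0,0],[0,-0.6,0,0,0,0],[0,-0.825,0,0,0,0],[0,-1,0,0,0,0]]' | tail -2
python3 -m creep '[[0,0,0,0,0,0],[0,0,0,0,0,0],[0,0,0,0,0,0]]' >/dev/null
python3 - <<'E'
from h import *
H.update(yellow=91,red=66,blue=116,grey=141)
for n in('scene','top'):
    p,d=manip.camera(n); o,P=look(n,p,d)
    for k in o: print(n,k,o[k][:4])
    cv2.imwrite(f"pics/{n}6.png",p[:,:,::-1])
s=manip.read_state(); print(s['clock'],s['eef_pos'],s['qd'].round(3))
E
```

```text
finger_gap: 88.6
finger_force: 0.0
finger_gap: 94.2
finger_force: 0.0
wrist_force: [-0.4, 0.7, -0.2]
finger_gap: 93.9
finger_force: 0.0
finger_gap: 93.8
finger_force: 0.0
scene yellow [615.7  39.6  58.6  91.3]
scene red [615.  137.7  62.1  66.4]
scene blue [615.1 -69.3  57.7 116.2]
scene grey [ 614.4 -172.3   55.8  141.3]
scene white [ 460.3 -133.    61.4   44.5]
scene green [ 611.5 -277.8   80.4   88.9]
top yellow [612.7  42.7  52.5  92.4]
top red [612.4 140.4  52.4  67.2]
top blue [612.8 -66.4  50.5 117.3]
top grey [ 611.6 -169.    52.6  142.1]
top white [ 461.2 -133.    63.6   45. ]
top green [ 612.3 -278.8   78.5   90.3]
28.9 [ 412.50092937 -170.68633857  192.54943255] [-0.     0.001  0.004 -0.001  0.     0.   ]
```

View pics/scene6.png

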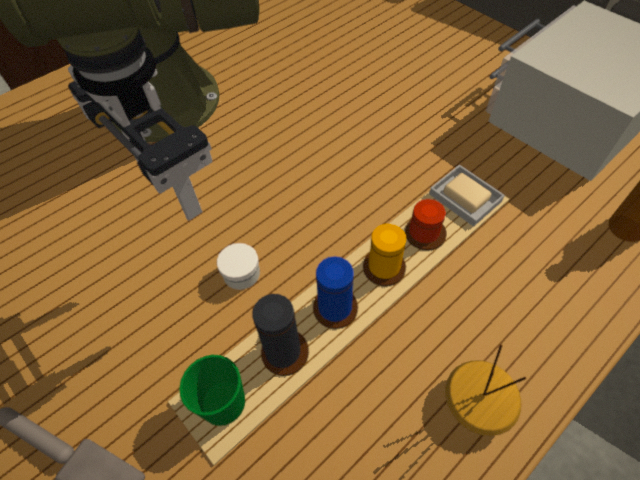

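All four stand centred on their coasters: grey (282,335) by the cup, then blue (335,290), yellow (387,253) and red (428,222). Every one is within about 3 mm, the cup and jar are unmoved, and the gripper is clear.

```bash
python3 -c "
from cell import manip; print(manip.sign_off())"
```

```text
the job is handed in; nothing more can be done
None
```

The job is handed in: grey, blue, yellow and red stand upright on coasters 4, 3, 2 and 1, counting from the green cup, each about 3 mm or less off centre in the last camera check, with the cup and jar unmoved; sign-off gave no verdict.

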